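# Press a glued cap in the hold-down clamp

## Task

The dark cap on the pale oak strip has just been glued: slide the strip, cap end first, into the channel of the blue hold-down clamp until its end meets the steel stop and let go of it, lying flat. Then push the clamp's black handle down until its orange pointer stands in the green band, never well into the red, and keep it pressed there: you finish while still holding the handle down. Leave the other things on the bench alone.

Things in the scene. Friction and masses are not known exactly. Their poses are not given: they have to be found in the camera images.
- strip_center (a point): centre (half-way up, 12 mm above the underside) of the oak strip: pale wooden bar 180 (x) x 28 (y) x 24 (z, up) mm, about 0.1 kg, lying on the bench. A dark cap 40 x 28 mm, 6 mm thick, sits on top at its +x end, flush with that end (30 mm high there). That end goes under the clamp.
- cap (a point): centre of the top face of the dark cap on the oak strip: at x +70, y 0, 30 mm above the underside of the strip; same axes as the strip. With the strip home it is under the foot, at x 2, y 0, z 30 mm of the seat.
- seat (a point): on top of the blue clamp's fixed base plate (12 mm above the bench), under the foot. z up; +x runs along the channel to the end stop, y from hinge to handle. With its end on the stop, the strip's centre is at x -68, y 0, z 12 mm. Plate flat and clear back to x -140 mm, y -130 to 40. Two guides 33 mm apart, 16 mm high, x -26 to 22; flared lead-ins begin at x -58, 52 mm apart.
- stop (a point): foot of the upright steel stop face at the channel's closed end, on the base plate, at x 22, y 0, z 0 mm of the seat (same axes); 56 mm wide, 26 mm high. The channel opens to -x, roughly towards the robot.
- hinge (a point): lever's pivot, at x 0, y -90, z 63 mm of the seat; axis along x, between cheeks 80 mm high above the plate. The released lever (22 mm wide) crosses over the channel at seat x within +-11 mm, its foot (22 mm across) 60 mm above the plate: slide the strip in beneath from the -x side.
- lever (a joint): lever angle, rad: 0 released (raised 0.38 above level), grows as the handle goes down; 0.38 is level. A return spring lifts it if let go (3 to 7 N at the handle). The foot is sprung too and meets the cap near 0.31. Pointer in the green band: 0.345 to 0.415, middle 0.38, about 13 N at the handle. Lower is red; hard stop 0.49.
- paddle (a point): centre of the top face of the lever's black handle paddle, 80 mm along the lever, 36 wide, 22 thick, 220 mm from the pivot; moves with the lever. Released: seat y 110, 166 mm above the bench; level: seat x 0, y 130 mm, 86 mm above the bench. Push it down from above.
- gauge (a point): centre of the green band (20 mm high) on the upright gauge plate beyond the handle: seat x -16, y 205, z 63 mm; plate 34 mm wide (y), 5 thick, top 125 mm above the bench, white over green over red. The lever's orange pointer pin passes the plate on its far (+x) side.
- spare: plain dark walnut strip without a cap, 150 x 28 x 24 mm, a bystander; origin at the centre of its underside
- glue: yellow glue bottle with orange cap, 60 mm across, 170 mm tall, standing; bystander; origin under its centre
- mallet: carver's round wooden mallet standing on its head, 90 mm across, 250 mm tall; bystander; origin under its centre
- chisel: wood chisel lying flat, 250 mm long; bystander; origin on its underside near the brass ferrule
Things that resemble listed ones, but are neither listed nor needed, are in the scene too. What is shaped like the part that bears strip_center but purple or turquoise is not meant.

How it is judged:
By the outcome, as a careful person would: the job done as asked, in the order asked, and still so for the second after the job is handed in, while the arm keeps its last pose, push and grip.
It also fails if it takes over 58 s, if anything falls off the work surface, if the arm or the gripper's body presses on something with over 40 N, if the wrist force passes 120 N, or if a joint passes its speed limit or range.

## Robot

A 7-joint arm with a two-finger parallel gripper is mounted at the origin on the work surface. World frame = base frame: x ahead of the robot, y to its left, z up, the work surface at z = 0. Lengths are in m, angles in rad, forces in N, time in s.
With the tool pointing down it reaches from about 0.35 to 0.9 m from the base axis. Payload 19.9 kg.
Tool frame: the origin (TCP) lies between the finger pads; the fingertips stand 19 mm ahead of it and the grasp point (between the pads) is the TCP; z points along the fingers, y is the direction in which the jaws open and shut (so a half turn about z gives the same grasp; the last joint's range is limited). The gripper opens to 94 mm and grips with 3 to 60 N. Pads are 16 mm wide; open, the fingers measure 119 mm over their backs; the gripper's body (75 mm by 177 mm) begins 78 mm behind the grasp point.
Start: joints at [-1.339, 0.417, -0.01, 1.614, 0.005, 1.111, -0.053], TCP at [0.169, 0.602, 0.224] pointing down, gripper open.
Joint ranges: [-2.81, 2.81], [-0.39, 2.02], [-1.27, 1.25], [0.06, 2.57], [-1.19, 4.33], [0.19, 2], [-2.82, 2.82]. Speed limits (rad/s): [1.89, 1.89, 2.39, 2.39, 3.01, 3.01, 3.01].

## Interface

Orientations are given as a 3x3 rotation matrix whose columns are the frame's x, y, z axes.
In Python, from rig import robot gives the robot as it stands. Calls block until the motion is done:
- robot.move_ptp(position, orientation): joint-space move of the TCP to a pose.
- robot.move_linear(position, velocity=0.15, frame=None, threshold=None): straight line of the TCP; frame=None keeps the orientation; velocity is the mean speed in m/s. With threshold (N) it stops when the force on the tool has changed by that much, and returns True; else False.
- robot.goto_joints(angles): joint-space move.
- robot.gripper_to(opening): finger opening in m; the grip force is fixed at half the most; returns when the fingers have stopped.
- robot.pause(seconds).
- robot.ik(position, orientation): joint angles nearest the present ones, or None.
- robot.get_state(): the state.
- robot.grab_frame(name): name is "scene" or "top"; returns the picture (400x640x3 uint8, red, green, blue); there is no depth.
- robot.camera_info(name): a dict with "fx", "fy", "cx", "cy" (pixels), "dist" ([k1, k2, p1, p2, k3] as OpenCV has them; the pictures are not rectified), "rvec" (rotation vector, rad) and "tvec" (3), from world to camera coordinates, as OpenCV has them. Camera axes: x right, y down, z forward; pixel columns grow to the right and rows downward; lengths in m; the calibration is good to about 2 mm. A picture is of the moment at which its call begins. camera_info takes no time and is no camera call.
A pose or a line that the arm cannot do raises robot.PlanningError and nothing moves.
- robot.sign_off(): hands the job in, once; it reports no verdict.
The state is a dict: "time": time; "qpos": joint angles; "joint_vel": joint speeds; "effort": joint torques, N m; "ee_pos": TCP position; "tool_rot": TCP orientation; "force": force on the tool from outside, world axes, zero at the start; "moment": the same for the moment, N m; "opening": finger opening in m.
Only numpy, scipy, OpenCV 4.12 (cv2) and the standard library are available. Lean on these libraries where they do the work, as an engineer would, in place of code of your own. Each camera call takes 0.05 s, during which the arm holds its last target. There are 200 camera calls.

## Working session

There is one attempt and no reset: what is moved stays moved. The work goes in short steps, each a Python script; the robot and the scene stay as the last script left them, time stands still between calls to the robot, and variables do not carry over. Pictures are saved under pics/ and viewed, about 8 in all and at most 12, crops included, and the job is handed in when it is done.

```bash
mkdir -p pics; ls; cat > h.py <<'E'
import numpy as np, cv2
from rig import robot
def cam(n):
    c=robot.camera_info(n); K=np.array([[c["fx"],0,c["cx"]],[0,c["fy"],c["cy"]],[0,0,1.]])
    return K,np.array(c["dist"],float),np.array(c["rvec"],float),np.array(c["tvec"],float)
def ray(n,uv,z):
    "pixels -> world points on plane z"
    K,d,r,t=cam(n); R=cv2.Rodrigues(r)[0]
    p=cv2.undistortPoints(np.array(uv,float).reshape(-1,1,2),K,d).reshape(-1,2)
    D=np.c_[p,np.ones(len(p))]@R; C=-R.T@t
    return C+D*((np.broadcast_to(z,len(p))-C[2])/D[:,2])[:,None]
def proj(n,P):
    K,d,r,t=cam(n); return cv2.projectPoints(np.array(P,float).reshape(-1,1,3),r,t,K,d)[0].reshape(-1,2)
def tri(uv1,uv2):
    "triangulate scene,top"
    A=[];b=[]
    for n,uv in(("scene",uv1),("top",uv2)):
        p0=ray(n,[uv],0.)[0];p1=ray(n,[uv],.1)[0];d=(p1-p0)/np.linalg.norm(p1-p0)
        M=np.eye(3)-np.outer(d,d);A.append(M);b.append(M@p0)
    return np.linalg.lstsq(np.vstack(A),np.hstack(b),rcond=None)[0]
def snap(n,f,box=None,s=1):
    im=robot.grab_frame(n)
    if box: x0,y0,x1,y1=box; im=im[y0:y1,x0:x1]
    im=cv2.resize(im,None,fx=s,fy=s,interpolation=cv2.INTER_CUBIC) if s!=1 else im
    cv2.imwrite(f"pics/{f}.png",im[:,:,::-1])
E
python3 - <<'E'
from h import *
snap("scene","s0",s=1.25);snap("top","t0",s=1.25)
for n in("scene","top"):
    K,d,r,t=cam(n);print(n,K[0,0],(-cv2.Rodrigues(r)[0].T@t).round(3))
print(robot.get_state())
E
```

```text
pics
scene 374.1648307521239 [1.055 0.856 0.782]
top 423.0066786764669 [0.341 0.017 1.418]
{'time': 0.1, 'qpos': array([-1.33851392,  0.41798234, -0.0103168 ,  1.61410097,  0.00467475,
        1.1107065 , -0.05301014]), 'joint_vel': array([-3.02684438e-04,  7.09182464e-04, -1.15825397e-03, -2.66872353e-03,
       -1.76989993e-03, -9.57725678e-05,  1.93339163e-03]), 'effort': array([ 2.58289896e-03, -8.52578974e+01,  6.41607363e-01, -4.26691425e+01,
       -4.87860572e-02,  1.64969370e-02,  6.49582626e-05]), 'ee_pos': array([0.16889181, 0.6014135 , 0.22385075]), 'tool_rot': array([[-9.62754905e-01,  2.70375530e-01, -2.58352342e-04],
       [ 2.70375646e-01,  9.62754226e-01, -1.14425658e-03],
       [-6.06491686e-05, -1.17149081e-03, -9.99999312e-01]]), 'force': array([-0.04169975, -0.19867979, -0.30670859]), 'moment': array([-0.03453362, -0.01268519, -0.01218297]), 'opening': 0.09386304155326601}
```

View pics/s0.png

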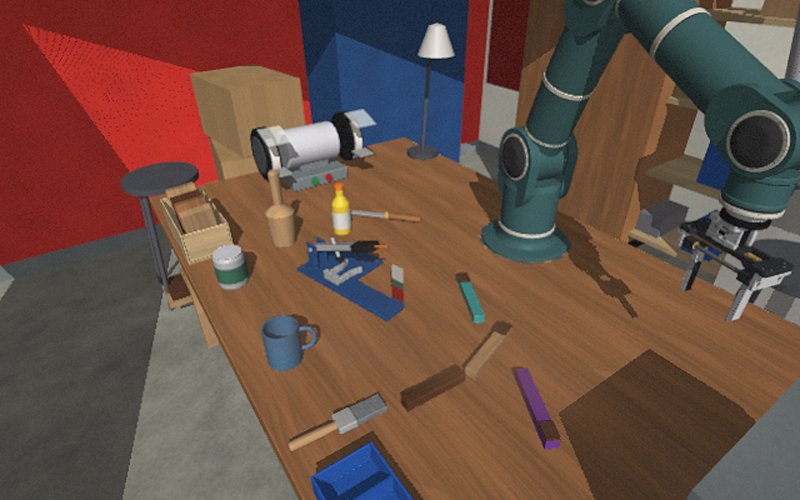

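View pics/t0.png

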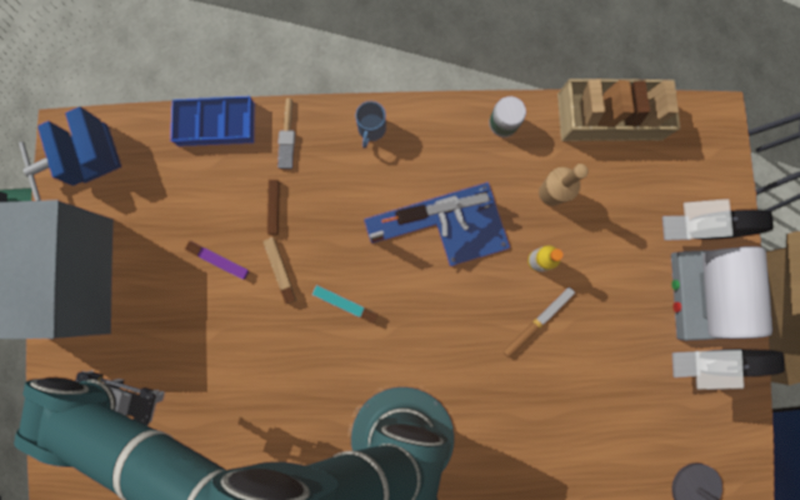

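The scene picture (800 px wide) shows pale strip about (488,350), its dark cap about (500,328), with the walnut spare touching its other end. In the top picture the pale strip is at (279,268), the turquoise one at (338,302) and the purple one at (218,260). Only the pale oak one with the dark cap fits. The blue clamp is at (440,220) with its handle pointing to the left. I'll confirm in enlarged crops.

```bash
python3 - <<'E'
from h import *
im=robot.grab_frame("top");c=lambda a,b,x,y:cv2.resize(im[b:y,a:x],None,fx=5,fy=5,interpolation=cv2.INTER_CUBIC)
cv2.imwrite("pics/t1.png",c(280,135,420,220)[:,:,::-1]);cv2.imwrite("pics/t2.png",c(180,135,290,250)[:,:,::-1])
im=robot.grab_frame("scene")
cv2.imwrite("pics/s1.png",c(230,175,390,290)[:,:,::-1])
E
```

```text
(no output)
```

View pics/t1.png

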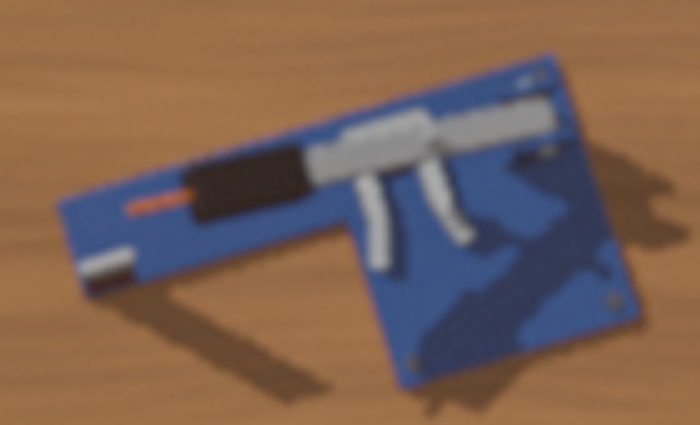

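View pics/t2.png

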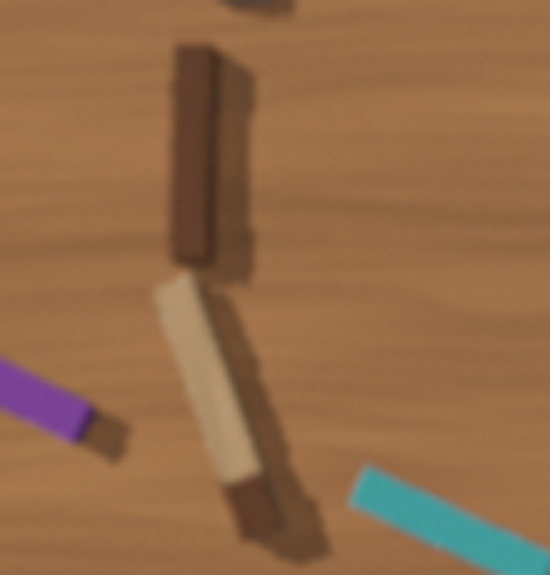

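View pics/s1.png

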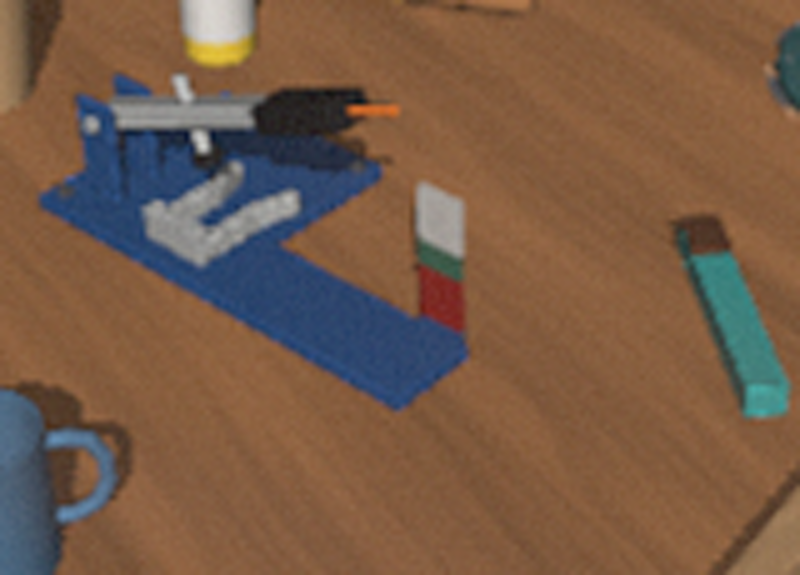

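The crops confirm the oak strip: in t2 the tail edge runs (152,292)-(190,270), and the dark cap ends at (245,543)-(282,525). In t1 the plate corners are (58,203), (88,297), (402,387), (643,318) and (555,57).

```bash
python3 - <<'E'
from h import *
f=lambda o,L,s=5:[((u+.5)/s-.5+o[0],(v+.5)/s-.5+o[1]) for u,v in L]
P=ray("top",f((280,135),[(58,203),(88,297),(402,387),(643,318),(555,57)]),.012);print(P.round(4))
A,B,C,D,E=P
for a,b in((D,C),(E,A),(D,E),(A,B)): print(np.linalg.norm(b-a).round(4),np.degrees(np.arctan2(*(b-a)[1::-1])).round(2))
yv=(A-E)[:2]/np.linalg.norm((A-E)[:2])*.6+(C-D)[:2]/np.linalg.norm((C-D)[:2])*.4
yv/=np.linalg.norm(yv);xv=np.array([yv[1],-yv[0]])
s1=D[:2]+xv*.14+yv*.13;s2=C[:2]+xv*.14-yv*.04
print("seat",s1,s2,"yaw x",np.arctan2(xv[1],xv[0]))
s=(s1+s2)/2;
for p in P: print("plate seat xy",((p[:2]-s)@xv).round(4),((p[:2]-s)@yv).round(4))
# stop/guide: check scene px of gauge, paddle, hinge
W=lambda x,y,z:np.r_[s+xv*x+yv*y,z+.012]
for n,o in(("top",(280,135)),("scene",(230,175))):
  q=proj(n,[W(-.016,.205,.063),W(0,.110,.154),W(.022,-.028,.026),W(.022,.028,.026),W(0,-.09,.063)])
  print(n,((q-o+.5)*5).round(0).tolist())
# strip
T=ray("top",f((180,135),[(152,292),(190,270)]),.024);H=ray("top",f((180,135),[(245,543),(282,525)]),.030)
Q=ray("top",f((180,135),[(222,487),(262,470)]),.024)
t,h=T.mean(0),H.mean(0);print("tail",T.round(4),"head",H.round(4),"len",np.linalg.norm((h-t)[:2]),"w",np.linalg.norm(T[1]-T[0]),np.linalg.norm(H[1]-H[0]))
print("centre",(h+t)/2,"yaw",np.arctan2(*(h-t)[1::-1]))
S=ray("top",f((180,135),[(170,262),(212,265),(176,45),(216,47)]),.024);print("spare",S.round(4))
E
```

```text
[[ 0.5837  0.0874  0.012 ]
 [ 0.5194  0.0686  0.012 ]
 [ 0.453  -0.1395  0.012 ]
 [ 0.4949 -0.3042  0.012 ]
 [ 0.6756 -0.2534  0.012 ]]
0.17 104.26
0.3529 105.1
0.1878 15.72
0.067 -163.79
seat [ 0.59712544 -0.14283828] [ 0.59856886 -0.14247545] yaw x 0.2577169614390061
plate seat xy 0.0449 0.226
plate seat xy -0.022 0.2243
plate seat xy -0.1393 0.04
plate seat xy -0.1407 -0.13
plate seat xy 0.047 -0.1269
top [[111.0, 268.0], [251.0, 177.0], [433.0, 124.0], [353.0, 147.0], [541.0, 118.0]]
scene [[436.0, 255.0], [305.0, 93.0], [153.0, 195.0], [207.0, 224.0], [114.0, 107.0]]
tail [[0.5295 0.3595 0.024 ]
 [0.5436 0.3338 0.024 ]] head [[0.361  0.297  0.03  ]
 [0.3721 0.2725 0.03  ]] len 0.18092293948883212 w 0.029281090974356074 0.027001327975527997
centre [0.45154498 0.31568969 0.027     ] yaw -2.792501223720453
spare [[0.5494 0.3473 0.024 ]
 [0.5465 0.319  0.024 ]
 [0.6977 0.3434 0.024 ]
 [0.6954 0.3161 0.024 ]]
```

```bash
cat >> h.py <<'E'
SEAT=np.array([.5977,-.1426]); YAW=.262
xv=np.array([np.cos(YAW),np.sin(YAW)]); yv=np.array([-xv[1],xv[0]])
W=lambda x,y,z:np.r_[SEAT+xv*x+yv*y,z+.012]      # seat -> world
def down(a):  # tool x along yaw a, z down
    c,s=np.cos(a),np.sin(a); return np.array([[c,s,0],[s,-c,0],[0,0,-1.]])
SC=np.array([.4515,.3157]); SY=-2.7925; G=-.030     # strip centre, yaw, grasp offset along it
GP=SC+G*np.array([np.cos(SY),np.sin(SY)])
E
python3 - <<'E'
from h import *
for k in(0,np.pi):
    for n,p,a in(("pick",np.r_[GP,.022],SY),("pre",W(-.21,0,.09),YAW),("in",W(-.098,0,.023),YAW),("press",W(0,.13,.093),YAW),("press90",W(0,.13,.093),YAW+np.pi/2)):
        q=robot.ik(p,down(a+k)); print(k,n,p.round(3),None if q is None else np.round(q,2))
E
```

```text
0 pick [0.48  0.326 0.022] [-0.66  0.6   0.01  1.86 -0.01  0.68  1.28]
0 pre [ 0.395 -0.197  0.102] [-0.37  0.39  0.9   2.18 -0.45  0.76 -0.47]
0 in [ 0.503 -0.168  0.035] [-0.37  0.68  0.82  2.   -0.72  0.78 -0.42]
0 press [ 0.564 -0.017  0.105] [-0.59  0.57  0.75  1.89 -0.49  0.88 -0.91]
0 press90 [ 0.564 -0.017  0.105] [-0.5   0.53  0.62  1.88 -0.39  0.86  0.58]
3.141592653589793 pick [0.48  0.326 0.022] [-1.01  0.66  0.47  1.87 -0.44  0.72 -1.51]
3.141592653589793 pre [ 0.395 -0.197  0.102] [-0.49  0.47  1.07  2.19 -0.59  0.81  2.8 ]
3.141592653589793 in [ 0.503 -0.168  0.035] [-0.14  0.57  0.51  2.   -0.43  0.68  2.48]
3.141592653589793 press [ 0.564 -0.017  0.105] [-0.4   0.5   0.48  1.88 -0.3   0.84  2.07]
3.141592653589793 press90 [ 0.564 -0.017  0.105] [-0.8   0.74  1.08  1.89 -0.78  1.01 -2.25]
```

```bash
python3 - <<'E'
from h import *
R=down(SY)
robot.move_ptp(np.r_[GP,.13],R)
robot.move_linear(np.r_[GP,.022],velocity=.12,threshold=15)
robot.gripper_to(0.0)
s=robot.get_state();print(s["time"],s["ee_pos"],s["opening"],s["force"])
robot.move_linear(np.r_[GP,.25],velocity=.2)
robot.move_ptp(W(-.215,0,.24),down(YAW))
s=robot.get_state();print(s["time"],s["ee_pos"],s["opening"],s["force"])
a=robot.grab_frame("top");b=robot.grab_frame("scene")
f=lambda im,x,y:cv2.resize(im[y:y+140,x:x+190],None,fx=4,fy=4,interpolation=cv2.INTER_CUBIC)[:300 if 0 else None]
cv2.imwrite("pics/a.png",np.vstack([f(a,240,130)[:, :, ::-1]]));cv2.imwrite("pics/b.png",cv2.resize(b,None,fx=1.25,fy=1.25)[:,:,::-1])
E
```

```text
3.8417 [0.47966468 0.32595243 0.02198539] 0.02793132766439239 [ 0.00491194 -0.01762095  0.6206505 ]
7.0583 [ 0.39040628 -0.19784233  0.2520003 ] 0.027721844693689535 [-0.79036153  0.02002666 -1.12035253]
```

View pics/b.png

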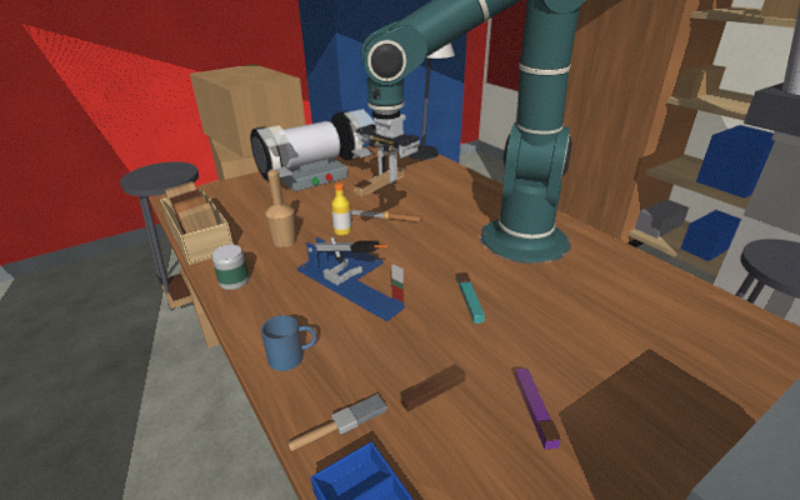

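The strip is held at its tail half, level and clear (scene (378,183)), and the spare hasn't moved. Next I lower it and slide it in.

```bash
python3 - <<'E'
from h import *
robot.move_linear(W(-.215,0,.06),velocity=.2)
print(robot.move_linear(W(-.215,0,.0235),velocity=.06,threshold=8))
def st():
    s=robot.get_state();d=s["ee_pos"]-np.r_[SEAT,.012];print(round(s["time"],2),"seat",(d[:2]@xv).round(4),(d[:2]@yv).round(4),d[2].round(4),"F",s["force"].round(1),s["opening"].round(4))
st()
print(robot.move_linear(W(-.135,0,.0235),velocity=.06,threshold=8)); st()
print(robot.move_linear(W(-.090,0,.0235),velocity=.03,threshold=8)); st()
snap("top","c",(270,125,430,245),5);snap("scene","d",(230,150,390,270),5)
E
```

```text
FalseTraceback (most recent call last):
  File "<stdin>", line 6, in <module>
  File "<stdin>", line 5, in st
AttributeError: 'float' object has no attribute 'round'
```

```bash
cat >> h.py <<'E'
def st():
    s=robot.get_state();d=s["ee_pos"]-np.r_[SEAT,.012]
    print(round(s["time"],2),"seat",np.round([d[:2]@xv,d[:2]@yv,d[2]],4),"F",np.round(s["force"],1),round(float(s["opening"]),4))
E
python3 - <<'E'
from h import *
st()
print(robot.move_linear(W(-.135,0,.0235),velocity=.06,threshold=8)); st()
print(robot.move_linear(W(-.090,0,.0235),velocity=.03,threshold=8)); st()
snap("top","c",(270,125,430,245),5);snap("scene","d",(230,150,390,270),5)
E
```

```text
8.97 seat [-2.151e-01 -2.000e-04  2.360e-02] F [-0.3 -0.1 -0.3] 0.028
False
10.45 seat [-1.353e-01 -1.000e-04  2.350e-02] F [ 0.8 -0.1 -1.3] 0.0278
True
11.53 seat [-0.1007  0.0003  0.023 ] F [ 0.3  0.2 -0.6] 0.0278
```

View pics/d.png

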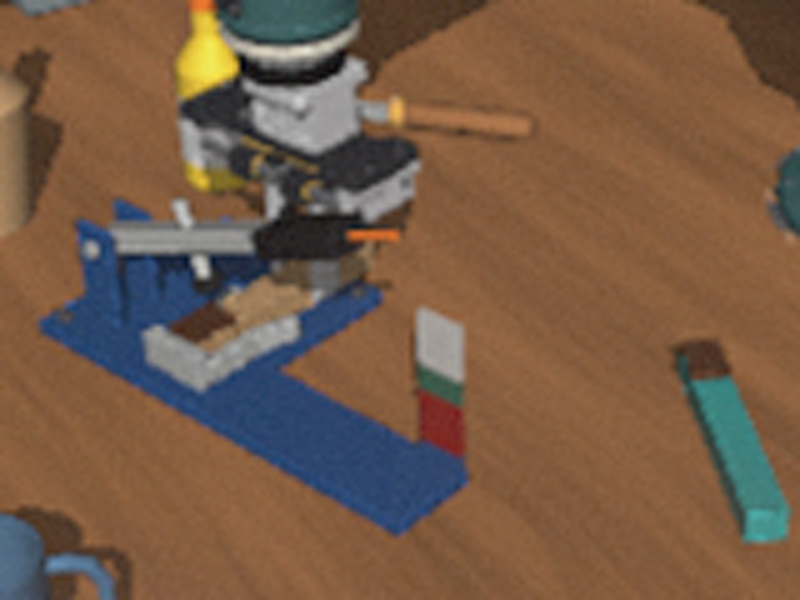

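The cap end is at the stop (crop (195,320)), and contact came at x −100.7 mm against −98 expected. I'll lower it onto the plate, press home once more, and release.

```bash
python3 - <<'E'
from h import *
print(robot.move_linear(W(-.1007,0,.0215),velocity=.02,threshold=6)); st()
z=robot.get_state()["ee_pos"][2]-.012
print(robot.move_linear(W(-.090,0,z),velocity=.02,threshold=12)); st()
robot.gripper_to(.05); st()
print(robot.move_linear(W(-.105,0,.09),velocity=.12)); st()
robot.move_linear(W(-.16,.0,.27),velocity=.2)
robot.gripper_to(0.0)
robot.move_ptp(W(-.16,.2,.27),down(YAW));st()
snap("top","e",(290,130,410,220),6);snap("scene","f",(230,150,390,270),5)
E
```

```text
False
11.88 seat [-1.004e-01  1.000e-04  2.170e-02] F [-2.8  2.4  6.9] 0.0273
True
12.11 seat [-0.1005  0.      0.0217] F [-2.6  0.9  9.2] 0.0274
12.67 seat [-0.1008  0.0003  0.0213] F [0.1 0.1 0. ] 0.05
False
13.39 seat [-0.105   0.0003  0.0896] F [-0.6 -0.  -0.2] 0.0501
16.31 seat [-0.1598  0.1994  0.2701] F [ 0.6 -1.1 -0.4] 0.0003
```

View pics/f.png

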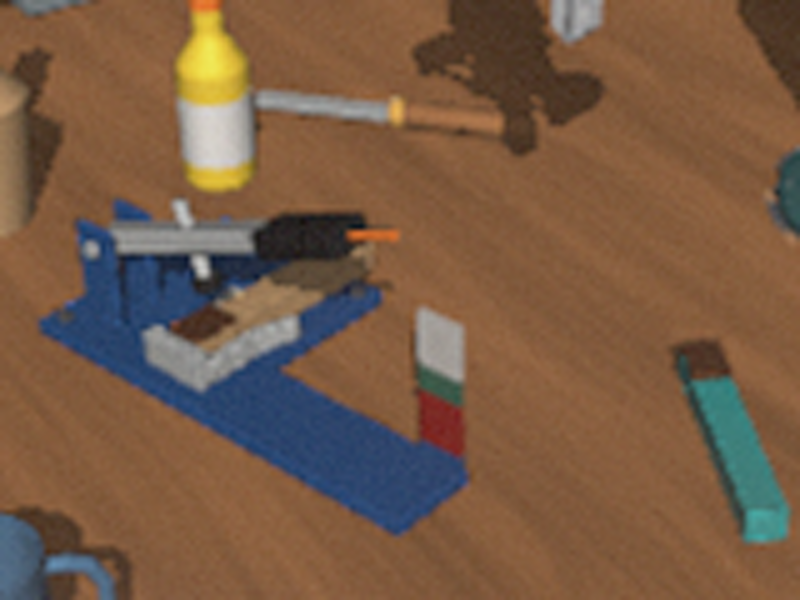

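View pics/e.png

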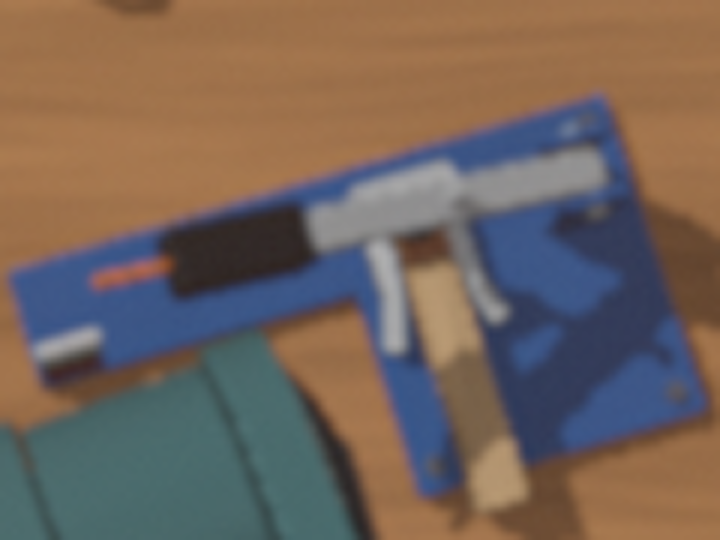

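The strip lies flat between the guides: top crop tail edge (470,512)-(528,495), cap/wood boundary about (408,268)-(450,258). I'll check these against the home position predicted from the calibration.

```bash
python3 - <<'E'
from h import *
for n,o,s in(("top",(290,130),6),("scene",(230,150),5)):
    q=proj(n,[W(-.158,.014,.024),W(-.158,-.014,.024),W(-.018,.014,.024),W(-.018,-.014,.030),W(.022,.028,.026),W(.022,-.028,.026),W(.022,.014,.030),W(.022,-.014,.030)])
    print(n,((q-o+.5)*s).round().tolist())
f=lambda u,v:((u+.5)/6-.5+290,(v+.5)/6-.5+130)
P=ray("top",[f(472,512),f(527,495)],.036)[:,:2]-SEAT; print("tail seat xy",P@xv,P@yv)
for z,a in((.036,(430,263)),): P=ray("top",[f(*a)],z)[:,:2]-SEAT; print("capedge",P@xv,P@yv)
P=ray("top",[f(354,190),f(452,165),f(372,233),f(466,208)],.038)[:,:2]-SEAT; print("stop/guide",P@xv,P@yv)
E
```

```text
top [[484.0, 511.0], [533.0, 496.0], [408.0, 269.0], [458.0, 253.0], [363.0, 207.0], [460.0, 179.0], [388.0, 198.0], [436.0, 184.0]]
scene [[372.0, 238.0], [345.0, 226.0], [236.0, 319.0], [208.0, 298.0], [208.0, 349.0], [153.0, 320.0], [193.0, 337.0], [166.0, 322.0]]
tail seat xy [-0.1570741  -0.15684126] [ 0.02038227 -0.0113959 ]
capedge [-0.01873096] [0.00142846]
stop/guide [0.03209302 0.03014884 0.00616584 0.00479609] [ 0.0299473  -0.02647962  0.02753663 -0.02665724]
```

```bash
python3 - <<'E'
from h import *
robot.move_linear(W(-.21,0,.27),velocity=.25)
robot.move_linear(W(-.21,0.002,.025),velocity=.2)
print(robot.move_linear(W(-.155,0.002,.025),velocity=.03,threshold=7)); st()
robot.move_linear(W(-.21,0.002,.025),velocity=.1)
robot.move_linear(W(-.21,0.002,.27),velocity=.25)
robot.move_ptp(W(0,.13,.22),down(YAW)); st()
for z in(.15,.12,.105,.100):
    robot.move_linear(W(0,.13,z),velocity=.05,threshold=30); st()
snap("scene","g",(250,150,350,225),8)
E
```

```text
True
20.68 seat [-0.1689  0.0022  0.0247] F [ 0.4 -0.5  0.9] 0.0005
23.36 seat [-0.0011  0.1285  0.2202] F [-0.2 -0.5  1.1] -0.0001
24.91 seat [0.     0.13   0.1502] F [-1.6  1.7  5.1] 0.0006
25.66 seat [1.000e-04 1.302e-01 1.203e-01] F [-1.5  4.   5.3] 0.0005
26.11 seat [0.0004 0.1304 0.1054] F [-1.2  4.8 10. ] 0.0001
26.36 seat [0.0006 0.1304 0.1005] F [-0.9  5.9 10.7] 0.0005
```

View pics/g.png

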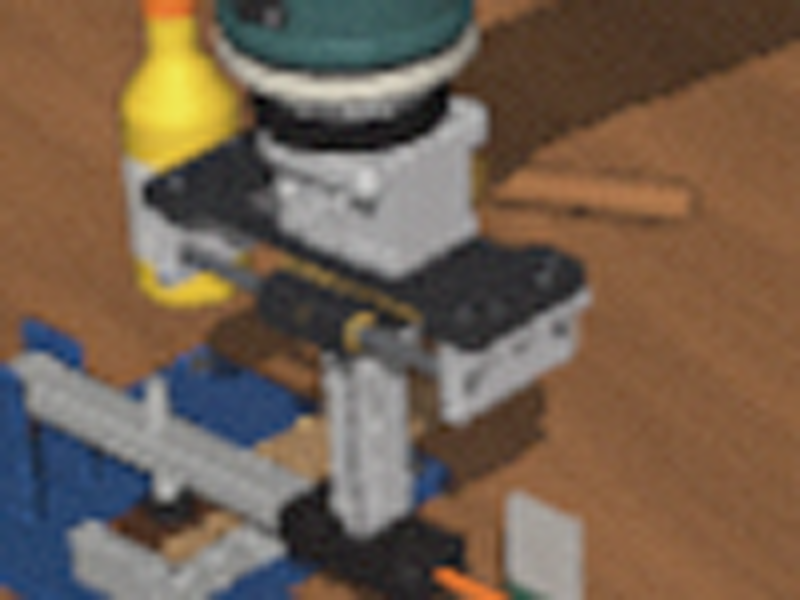

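The fingertips are centred on the paddle, the foot has just met the cap (crop (165,505)), and the pointer (470,585) is coming up to the top of the green. I'll press the rest of the way.

```bash
python3 - <<'E'
from h import *
for z in(.097,.0935):
    robot.move_linear(W(0,.13,z),velocity=.02,threshold=30); st()
robot.pause(.5); st()
snap("scene","k",(270,185,350,245),10)
# predicted pointer at L=.295 for few angles, far side x~-.010
for a in(.345,.38,.415):
    e=.38-a
    print(a,((proj("scene",[W(-.010,-.09+r*np.cos(e),.063+r*np.sin(e)) for r in(.26,.295)])-[270,185]+.5)*10).round().tolist())
E
```

```text
26.71 seat [0.0007 0.1305 0.0977] F [-1.1  7.  12.6] 0.0004
27.03 seat [0.0007 0.1307 0.0942] F [-2.6  8.  13.5] 0.0003
27.53 seat [0.0007 0.1307 0.0943] F [-3.5  7.2 13.3] 0.0003
0.345 [[380.0, 353.0], [461.0, 391.0]]
0.38 [[381.0, 376.0], [462.0, 417.0]]
0.415 [[381.0, 398.0], [462.0, 443.0]]
```

View pics/k.png

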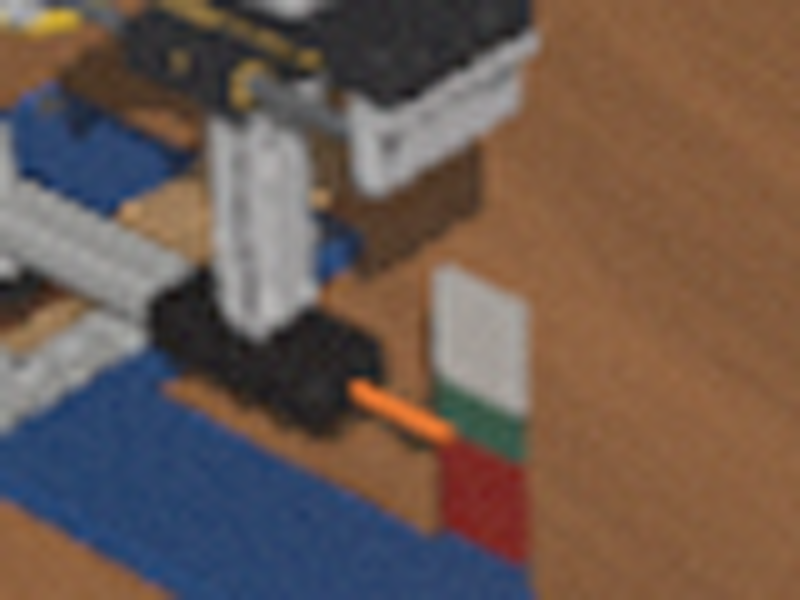

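```bash
python3 - <<'E'
from h import *
for x in(-.006,0):
  for a in(.345,.36,.38,.40,.415):
    e=.38-a; r=np.linspace(.24,.34,60)
    q=(proj("scene",[W(x,-.09+t*np.cos(e),.063+t*np.sin(e)) for t in r])-[270,185]+.5)*10
    print(x,a,np.interp([355,400,440],q[:,0],q[:,1]).round(1))
# green band as predicted, to calibrate the offset
print(((proj("scene",[W(-.0135,y,z) for y in(.188,.222) for z in(.073,.053)])-[270,185]+.5)*10).round().tolist())
E
```

```text
-0.006 0.345 [350.4 371.6 390.4]
-0.006 0.36 [359.8 381.8 401.4]
-0.006 0.38 [372.3 395.4 416. ]
-0.006 0.4 [384.7 408.9 430.4]
-0.006 0.415 [394.  419.  441.2]
0 0.345 [364.7 386.1 405. ]
0 0.36 [374.4 396.6 416.3]
0 0.38 [387.2 410.5 431.1]
0 0.4 [399.9 424.3 445.9]
0 0.415 [409.4 434.6 456.9]
[[429.0, 367.0], [430.0, 417.0], [510.0, 407.0], [510.0, 458.0]]
```

The pointer line (355,388)-(440,430) matches the prediction for 0.38 rad. From this camera it looks lower against the plate because of parallax. The geometry gives about 0.374 rad, and the force is about 13 N, so I'm handing in.

```bash
python3 - <<'E'
from h import *
st(); robot.sign_off()
E
```

```text
27.58 seat [0.0007 0.1307 0.0942] F [-2.9  7.9 13.6] 0.0004
the job is handed in; nothing more can be done
```

The job is handed in at 27.6 s. The oak strip is in the clamp channel, released and lying flat, and the gripper is still holding the handle down in the green band.

- **Strip:** I slid it in cap end first until contact at 8 N, pressed it again and let go. Afterwards I nudged its tail end with closed fingers (7 N threshold). The top picture put the tail at seat x −157 mm against −158 expected, and the cap edge at −18.7 mm against −18 expected. The gripper was 2.7 mm short of its expected position at first contact. I put that down to not knowing exactly where along the strip I had gripped it.
- **Handle:** Fingertip height gives a lever angle of about 0.374 rad. The pointer line in the image matches about 0.37–0.38, and the push is about 13.5 N against the 13 N stated for mid-green. In the last picture the pointer looks level with the green/red boundary. The calibrated projection explains this as parallax, because the pin stands in front of the gauge plate.
- **Forces:** There is also a sideways force of about 8 N at the fingertips. None of the forces I read came near the limits.
- **Other items:** The spare, glue, mallet and chisel looked undisturbed in the pictures I viewed, but I did not view a full-bench picture at the end.

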